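# Slide the palette between the cases to the mirror

### The arm

A 6-joint arm with a two-finger parallel gripper is mounted at the origin on the work surface. World frame = base frame: x ahead of the robot, y to its left, z up, the work surface at z = 0. Lengths are in m, angles in rad, forces in N, time in s.
With the tool pointing down it reaches from about 0.225 to 0.875 m from the base axis. Payload 3.4 kg.
Tool frame: the origin (TCP) lies midway between the tips of the shut fingers; the grasp point (between the pads) lies 19 mm behind it (manip.grip_point_offset is the distance from the TCP to the grasp point, in m); x points along the fingers, y is the direction in which the jaws open and shut, and the axes are right-handed (so a half turn about x gives the same grasp; the last joint's range is limited). The gripper opens to 85 mm and grips with 20 to 120 N. Pads are 22 mm wide; open, the fingers measure 114 mm over their backs; the gripper's body (76 mm by 85 mm) begins 54 mm behind the grasp point. The pads swing forward as they close: fully open they stand 13 mm farther back than shut.
Start: joints at [-1.246, 0.276, 1.505, -0, 1.361, -0.121], TCP at [0.248, -0.519, 0.231] pointing down, gripper open.
Joint ranges: [-2.89, 2.89], [-0.75, 2.08], [0.22, 2.7], [-1.18, 4.32], [0.11, 2.71], [-2.7, 2.7]. Speed limits (rad/s): [2.57, 2.57, 3.14, 3.14, 3.14, 3.14].

### API

Orientations are given as a unit quaternion [w, x, y, z].
In Python, from rig import manip gives the robot as it stands.
- The arm moves only by the shell command python3 -m crank 'ROWS' [FORCE]. ROWS is a JSON object of lists of equal length, an entry for each row: "grip": the opening, from 0 (shut) to 1 (fully open); "slide": the shift along the world's x, y, z in cm, a list of three; "roll": the turn about the world's z in degrees. In form: {"grip": [grip, ...], "slide": [[dx, dy, dz], ...], "roll": [roll, ...]}. A call has 1 to 20 rows; each row is the pose to reach, as a shift and turn from the pose commanded when the call began; what a row does not reach only later rows make up. A row lasts 1/10 s, in which the tool goes at most 50 mm and 8.59 degrees, less where a joint would pass 70% of its speed; a pose out of reach is approached as far as the arm can. A call with a gripper value outside its range is refused whole. The fingers move at their own pace and stop on an object; FORCE is the grip in N (left out, the last holds). Time passes only in rows, so rows that repeat a pose let the fingers close. It gives the time, the measured TCP pose, the force and the opening at its end, in the units of the state.
- manip.get_state(): the state, without advancing time (a new reading comes with each control period).
- manip.get_image(name): name is "scene" or "top"; returns a dict with "frame" (480x640x3 uint8, red, green, blue), "K" (3x3 intrinsics, pixels), "R" (3x3) and "t" (3): a world point X has camera coordinates R X + t. Camera axes: x right, y down, z forward; pixel columns grow to the right and rows downward; lengths in m; the calibration is good to about 2 mm. A picture is of the moment at which its call begins. There is no depth.
- manip.sign_off(): hands the job in, once; it reports no verdict.
The state is a dict: "clock": time; "qpos": joint angles; "qd": joint speeds; "effort": joint torques, N m; "position": TCP position; "ee_rot": TCP orientation; "contact_force": force on the tool from outside, world axes, zero at the start; "moment": the same for the moment, N m; "width": finger opening in m.
Only numpy, scipy, OpenCV 4.12 (cv2) and the standard library are available. Lean on these libraries where they do the work, as an engineer would, in place of code of your own. Each camera call takes 0.05 s, during which the arm holds its last target. There are 200 camera calls.

### The job

On the dressing-room bench, push the flat grey make-up palette box through the gap between the two small black hard cases and on out the other side, until its leading end rests squarely against the base of the make-up mirror. Only push it along the table with the fingers: do not pick it up or tip it. Leave the other make-up things where they are, and move clear at the end.

Things in the scene. Friction and masses are not known exactly. Their poses are not given: they have to be found in the camera images.
- palette: closed make-up palette, loose: flat grey box with a dark panel and six metal discs in its top, 90 (x) by 120 (y) by 24 mm high, upright corners rounded 8 mm, about 0.35 kg. Origin: centre of its underside. Starts on the +y side of the cases, up to 35 mm off the line of the gap, 150 to 190 mm from its middle, turned up to 20 degrees to it. Only its 90 mm width fits the gap; either end may lead
- case_near: the small black hard case with metal edges on the robot's side of the gap, fixed: 110 mm (along its x) by 70 mm (along its y) by 50 mm high. Origin: on the table, at the middle of its face that looks onto the gap; the case extends to its -x. Its +x points straight across the gap, its -y points through the gap in the pushing direction, towards the mirror
- case_far: the matching case on the far side of the gap, fixed, same sizes. Origin: on the table, at the middle of its face that looks onto the gap; the case extends to its +x. Axes parallel to those of case_near. The two origins face each other, 96 to 100 mm apart: that is the width of the gap, which is 70 mm long
- mirror: the make-up mirror, fixed: round 170 mm mirror upright on a flat metal base 180 mm (x) by 100 mm (y) by 20 mm high. Origin: on the table, at the middle of the base's front face, which looks (+y) back at the gap and is parallel to the gap's mouth; the base extends to its -y, the upright mirror stands 60 to 70 mm behind the front face and is 270 mm high. The front face lies 175 to 205 mm past the middle of the gap, so the palette is clear of the cases when it touches it
- tin: bystander: round closed metal tin, 70 mm across, 30 high, standing; origin under its centre
- bottle: bystander: white bottle with a black cap, 38 mm across, 100 high, standing; origin under its centre
- brush_cup: bystander: dark steel cup with three make-up brushes standing in it, 70 mm across, about 190 high with the brushes; origin under its centre
- jar: bystander: white screw-lid jar, 56 mm across, 45 high, standing; origin under its centre
- brush: bystander: slim make-up brush with a pale wooden handle lying flat, 170 mm long, up to 16 wide, 8 high; origin under its middle, its x axis points along it to the black tip
- clipper: bystander: black hair clipper lying flat, about 175 x 44 x 34 mm, x axis along it; origin under its body
- pot: bystander: small lidded pot, 40 mm across, 22 high, standing on the outer part of the far case's lid; origin under its centre
Not all that is in view belongs to the job. What is meant by the palette is not pink, and is the smaller of those in its own colour.

How it is judged:
By the outcome, as a careful person would: the job done as asked, in the order asked, and still so for the second after the job is handed in, with the robot touching nothing.
It also fails if it takes over 72 s, if anything falls off the work surface, if the arm or the gripper's body presses on something with over 40 N, if the wrist force passes 120 N, or if a joint passes its speed limit or range.

## Working session

There is one attempt and no reset: what is moved stays moved. The work goes in short steps, Python scripts to look and compute and a shell command to move; the robot and the scene stay as the last step left them, time stands still between calls to the robot, and variables do not carry over. Pictures are saved under pics/ and viewed, on a budget of 10 in all, crops included, one or two more only if the job needs it, and the job is handed in when it is done.

```bash
mkdir -p pics; ls; python3 - <<'E'
from rig import manip
import cv2
for n in("top","scene"):
    d=manip.get_image(n); cv2.imwrite(f"pics/{n}0.png",d["frame"][:,:,::-1]); print(n,d["K"].tolist(),d["R"].round(4).tolist(),d["t"].round(4).tolist())
s=manip.get_state();print(s)
E
```

```text
pics
top [[562.139681452145, 0.0, 316.5214818741249], [0.0, 562.139681452145, 234.38268970163514], [0.0, 0.0, 1.0]] [[-0.0092, -0.9998, -0.0199], [-0.9989, 0.0101, -0.045], [0.0452, 0.0195, -0.9988]] [0.144, 0.5035, 1.0142]
scene [[555.5810331172946, 0.0, 328.9702450076449], [0.0, 555.5810331172946, 254.93813050240323], [0.0, 0.0, 1.0]] [[0.8287, 0.5594, 0.0205], [0.4316, -0.6151, -0.6599], [-0.3565, 0.5557, -0.7511]] [-0.5029, -0.1001, 1.2245]
{'clock': 0.1, 'qpos': array([-1.24599627e+00,  2.76544450e-01,  1.50604081e+00,  1.76865007e-05,
        1.36069827e+00, -1.20960187e-01]), 'qd': array([-0.00059958, -0.00304263, -0.00266981, -0.00209987,  0.00047439,
        0.00112334]), 'effort': array([ 8.55378621e-04, -4.17702556e+01, -2.46405137e+01, -2.59751632e-04,
        5.86350186e-03,  1.06985925e-05]), 'position': array([ 0.24777336, -0.51833941,  0.23050531]), 'ee_rot': array([-0.1557018 , -0.68956171, -0.15689248,  0.68967119]), 'contact_force': array([-0.03144528, -0.22699396,  0.02475572]), 'moment': array([ 0.02861023, -0.02693266, -0.02405192]), 'width': 0.08526285465386736}
```

View pics/top0.png

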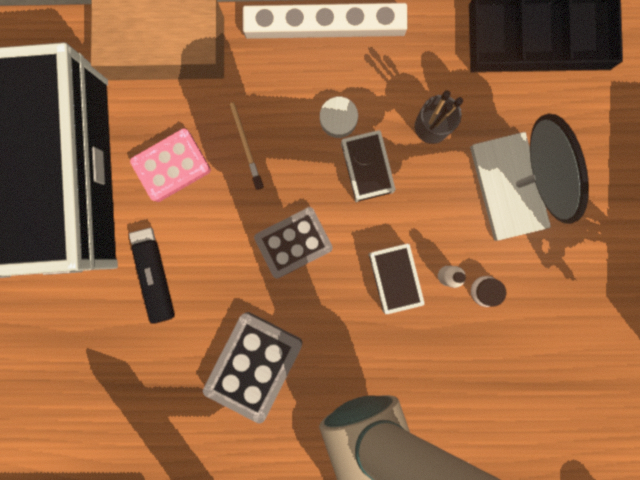

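View pics/scene0.png

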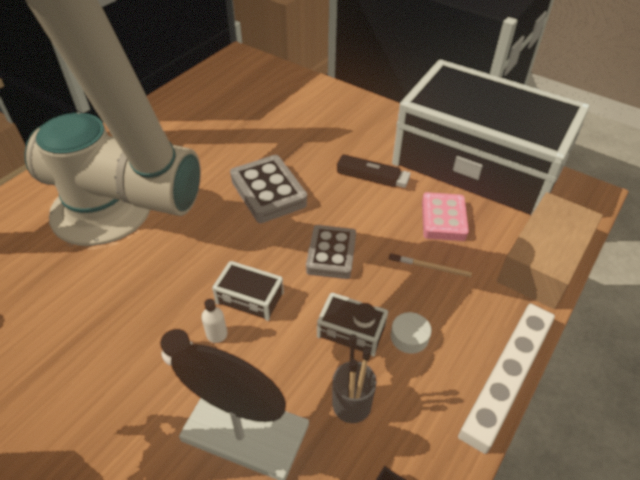

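The top view shows the palette at about (293,241). The near case is at (397,278), the far case at (368,165) and the mirror base at (510,186). The larger grey box at (252,368) and the pink one are decoys.

```bash
cat > h.py <<'E'
import numpy as np, cv2
from rig import manip
def ray(d,uv,z):
    uv=np.atleast_2d(np.asarray(uv,float)); p=np.c_[uv,np.ones(len(uv))]@np.linalg.inv(d["K"]).T
    w=p@d["R"]; C=-d["R"].T@d["t"]
    return C+w*((z-C[2])/w[:,2])[:,None]
def low(img,s=75):
    return (cv2.cvtColor(img,cv2.COLOR_RGB2HSV)[:,:,1]<s).astype(np.uint8)
E
python3 - <<'E'
from h import *
d=manip.get_image("top"); f=d["frame"]; print("C",-d["R"].T@d["t"])
m=cv2.morphologyEx(low(f),cv2.MORPH_CLOSE,np.ones((3,3)))
for c in cv2.findContours(m,cv2.RETR_EXTERNAL,2)[0]:
    if cv2.contourArea(c)<300: continue
    (x,y),(w,h),a=cv2.minAreaRect(c); print(round(x),round(y),round(w),round(h),round(a),ray(d,(x,y),.03)[0].round(3))
crop=f[120:330,230:570]; mk=m[120:330,230:570]
o=cv2.resize(crop,None,fx=2.3,fy=2.3,interpolation=cv2.INTER_CUBIC)
cs,_=cv2.findContours(cv2.resize(mk,None,fx=2.3,fy=2.3,interpolation=0),cv2.RETR_EXTERNAL,2)
cv2.drawContours(o,cs,-1,(0,255,0),1)
cv2.imwrite("pics/crop1.png",o[:,:,::-1])
E
```

```text
C [0.45843639 0.11910007 1.03846702]
372 445 35 62 28 [0.131 0.044 0.03 ]
357 410 23 71 68 [0.192 0.07  0.03 ]
252 367 68 94 27 [0.269 0.256 0.03 ]
396 278 64 41 76 [ 0.424 -0.003  0.03 ]
151 275 92 24 76 [0.434 0.438 0.03 ]
293 242 48 65 63 [0.49  0.182 0.03 ]
368 165 63 41 76 [0.628 0.045 0.03 ]
532 177 105 106 74 [ 0.603 -0.249  0.03 ]
338 116 39 37 90 [0.717 0.097 0.03 ]
52 158 230 117 87 [0.648 0.62  0.03 ]
325 20 32 163 89 [0.896 0.12  0.03 ]
548 34 68 146 90 [ 0.863 -0.284  0.03 ]
```

View pics/crop1.png

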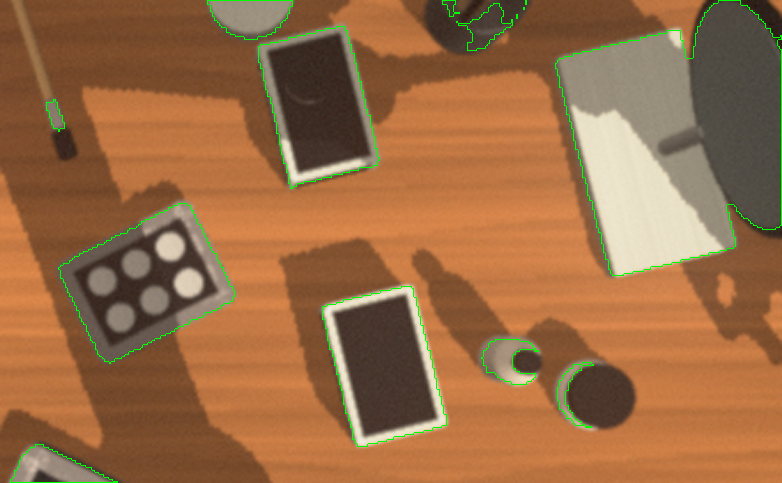

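```bash
cat >> h.py <<'E'
def rects(d):
    f=d["frame"]; m=cv2.morphologyEx(low(f),cv2.MORPH_CLOSE,np.ones((3,3)))
    return m,cv2.findContours(m,cv2.RETR_EXTERNAL,2)[0]
def wrect(d,c,z):
    p=ray(d,c.reshape(-1,2),z)[:,:2].astype(np.float32)*1000
    (x,y),(w,h),a=cv2.minAreaRect(p)
    if w<h: w,h,a=h,w,a+90
    return np.array([x,y]),w,h,(a+90)%180-90   # a = angle of long side from +x
E
python3 - <<'E'
from h import *
d=manip.get_image("top"); m,cs=rects(d)
for n,(u,v),z in(("near",(396,278),.05),("far",(368,165),.05),("pal",(293,242),.024)):
    c=[c for c in cs if cv2.pointPolygonTest(c,(u,v),False)>0][0]; print(n,wrect(d,c,z))
    a=cv2.approxPolyDP(c,4,True).reshape(-1,2); print(ray(d,a,z)[:,:2].round(4).tolist())
# mirror front edge: left-most mask pixel per row
pts=np.array([(np.flatnonzero(m[r,460:560])[0]+460-.5,r) for r in range(152,232,2)]);
for z in(0,.02):
    w=ray(d,pts,z)[:,:2]; vx,vy,x0,y0=cv2.fitLine(w.astype(np.float32),cv2.DIST_HUBER,0,.01,.01).ravel(); print("mirror",z,np.degrees(np.arctan2(vy,vx)),x0,y0)
print(ray(d,[(473,147),(497,240),(526,134),(549,227)],.02)[:,:2].round(3).tolist())
print("jar,bottle,tin",ray(d,[(490,291)],.045),ray(d,[(452,276)],.1),ray(d,[(338,116)],.03))
E
```

```text
near (array([ 4.24752014e+02, -3.85978699e-01]), 110.91381072998047, 72.51934051513672, 13.267375946044922)
[[0.4847, -0.0219], [0.4661, 0.0466], [0.3646, 0.0201], [0.3798, -0.0463]]
far (array([624.46722412,  46.65795898]), 113.20187377929688, 72.1438980102539, 13.013751029968262)
[[0.6854, 0.026], [0.6702, 0.0916], [0.5614, 0.0682], [0.5819, 0.0011]]
pal (array([490.93591309, 181.89862061]), 117.17903137207031, 87.43292999267578, -63.990047454833984)
[[0.5505, 0.1466], [0.5026, 0.2503], [0.43, 0.2163], [0.4759, 0.1148]]
mirror 0 13.310392 0.58630997 -0.16557215
mirror 0.02 13.310448 0.5838472 -0.1600896
[[0.661, -0.147], [0.491, -0.186], [0.683, -0.243], [0.514, -0.28]]
jar,bottle,tin [[ 0.4011299  -0.16439331  0.045     ]] [[ 0.42958936 -0.08663859  0.1       ]] [[0.71842157 0.09784049 0.03      ]]
```

```bash
python3 -m crank '{"grip":[0.45,0.45,0.45,0.45,0.45,0.45,0.45,0.45,0.45,0.45,0.45,0.45,0.45,0.45,0.45,0.45,0.45,0.45,0.45,0.45],"slide":[[1.2,4.4,0],[2.4,8.8,0],[3.6,13.2,0],[4.8,17.6,0],[6,22,0],[7.2,26.4,0],[8.4,30.8,0],[9.6,35.2,0],[10.8,39.6,0],[12,44,0],[13.2,48.4,0],[14.4,52.8,0],[15.6,57.2,0],[16.8,61.6,0],[18,66,0],[19.2,70.4,0],[20.4,74.8,0],[21.8,79.5,0],[21.8,79.5,0],[21.8,79.5,0]],"roll":[0,0,5,10,15,20,25,30,35,40,45,50,55,60,65,70,75,77.7,77.7,77.7]}' 30
```

```text
clock: 2.2
position: [0.4655, 0.2767, 0.2306]
ee_rot: [0.555, 0.438, 0.555, -0.439]
contact_force: [-0.3, -1.3, -0.3]
width: 0.0385
```

```bash
python3 -m crank '{"grip":[0.45,0.45,0.45,0.45,0.45,0.45,0.45,0.45],"slide":[[0,0,-4],[0,0,-8],[0,0,-12],[0,0,-16],[0,0,-19],[0,0,-21],[0,0,-22.2],[0,0,-22.2]],"roll":[0,0,0,0,0,0,0,0]}' 30
python3 - <<'E'
from h import *
d=manip.get_image("top"); f=d["frame"][130:330,200:440]
cv2.imwrite("pics/c2.png",cv2.resize(f,None,fx=3,fy=3)[:,:,::-1])
E
```

```text
clock: 3.0
position: [0.4648, 0.2745, 0.0083]
ee_rot: [0.554, 0.438, 0.554, -0.44]
contact_force: [-0.4, 0.7, -0.1]
width: 0.0382
```

View pics/c2.png

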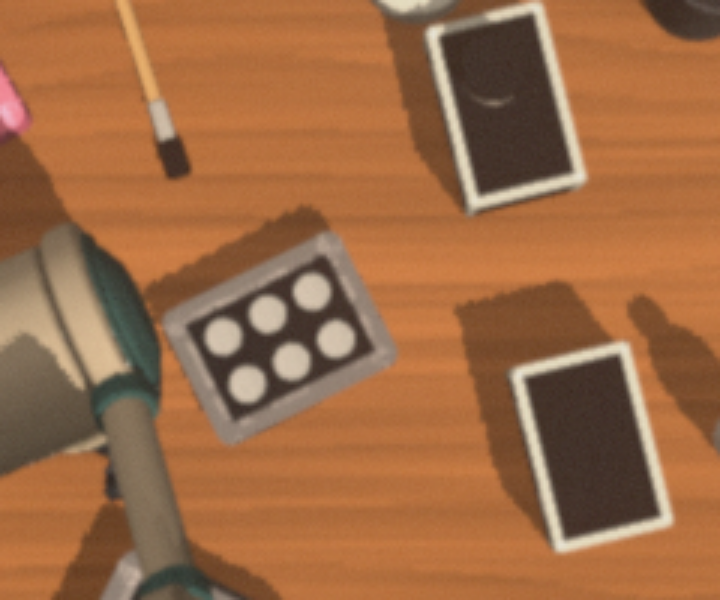

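The palette is untouched and fully visible, and the fingers are down behind its rear edge. I'll push about 50 mm with the jaws square to the gap, so that the rear edge swings flush against both fingers.

```bash
python3 -m crank '{"grip":[0.45,0.45,0.45,0.45,0.45,0.45,0.45,0.45,0.45,0.45,0.45,0.45,0.45,0.45],"slide":[[0.3,-0.6,0],[0.5,-1.2,0],[0.6,-1.6,0],[0.7,-2.0,0],[0.8,-2.4,0],[0.9,-2.8,0],[0.95,-3.2,0],[1.0,-3.6,0],[1.1,-3.9,0],[1.2,-4.2,0],[1.3,-4.5,0],[1.35,-4.8,0],[1.35,-4.8,0],[1.35,-4.8,0]],"roll":[0,0,0,0,0,0,0,0,0,0,0,0,0,0]}' 30
cat > m.py <<'E'
from h import *
import sys
d=manip.get_image("top"); m,cs=rects(d); f=d["frame"]
e=np.array([np.cos(np.radians(13.2)),np.sin(np.radians(13.2))]); p=np.array([e[1],-e[0]]); G=np.array([525.4,23.4])
for n,(u,v) in(("near",(396,278)),("far",(368,165))):
    c=[c for c in cs if cv2.pointPolygonTest(c,(u,v),False)>0]
    for c in c: x,w,h,a=wrect(d,c,.05); print(n,x.round(1),round(w,1),round(h,1),round(a,1),"e,p",((x-G)@e).round(1),((x-G)@p).round(1))
# six discs: bright blobs inside dark panel
hsv=cv2.cvtColor(f,cv2.COLOR_RGB2HSV); b=((hsv[:,:,1]<75)&(hsv[:,:,2]>105)).astype(np.uint8)
P=[]
for c in cv2.findContours(b,cv2.RETR_LIST,2)[0]:
    (x,y),r=cv2.minEnclosingCircle(c); A=cv2.contourArea(c)
    if 60<A<220 and A>.6*np.pi*r*r and 240<x<520 and 130<y<300: P.append((x,y)); 
w=ray(d,P,.024)[:,:2]*1000 if P else np.zeros((0,2))
print("discs e,p",np.c_[(w-G)@e,(w-G)@p].round(1).tolist())
t=manip.get_state()["position"][:2]*1000; print("tcp e,p",((t-G)@e).round(1),((t-G)@p).round(1))
cv2.imwrite(sys.argv[1],cv2.resize(f[100:330,200:540],None,fx=2.3,fy=2.3)[:,:,::-1])
E
python3 m.py pics/c3.png
```

```text
clock: 4.45
position: [0.4787, 0.2273, 0.0089]
ee_rot: [0.554, 0.438, 0.554, -0.44]
contact_force: [0.6, -0.3, 0.1]
width: 0.0388
near [ 4.248e+02 -3.000e-01] 110.8 72.5 13.3 e,p -103.3 0.1
far [659.4  62.4] 196.6 89.3 23.6 e,p 139.4 -7.4
discs e,p [[-25.3, -163.0], [-22.0, -133.4], [-18.6, -103.7], [9.9, -136.9], [13.4, -107.0]]
tcp e,p 0.9 -209.3
```

View pics/c3.png

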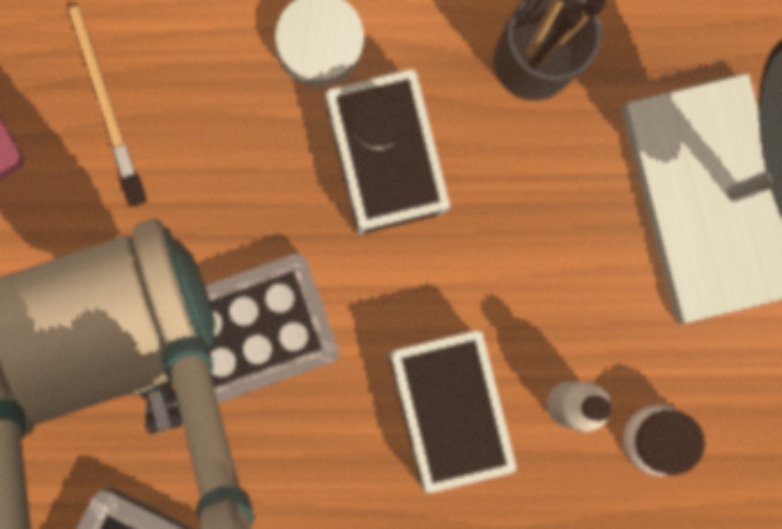

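The palette has turned from 12.8° to about 6.5° off, but its centre now sits about 6 mm toward the near case. I'll square and centre it by pressing both fingers flat against its near long side, moving in +e. First I reposition.

```bash
python3 -m crank '{"grip":[0.45,0.45,0.45,0.45,0.6,0.6,0.6,0.6,0.6,0.6,0.6,0.6,0.6,0.6,0.6,0.6,0.6,0.6,0.6,0.6],"slide":[[-0.5,2,0],[-0.5,2,4],[-0.5,2,8],[-1,1,8],[-2,-1,8],[-3,-3,8],[-4,-5,8],[-5,-7,8],[-6.2,-9,8],[-6.2,-9,8],[-6.2,-9,8],[-6.2,-9,8],[-6.2,-9,8],[-6.2,-9,8],[-6.2,-9,8],[-6.2,-9,5],[-6.2,-9,2],[-6.2,-9,0],[-6.2,-9,-0.2],[-6.2,-9,-0.2]],"roll":[0,0,0,8,16,24,32,40,48,56,64,72,80,88,90,90,90,90,90,90]}' 30
python3 m.py pics/c4.png; python3 -c "
from rig import manip;print(manip.get_state()['qpos'])"
```

```text
clock: 6.5
position: [0.4168, 0.1379, 0.007]
ee_rot: [0.702, -0.082, 0.703, 0.081]
contact_force: [0.2, 0.4, 0.2]
width: 0.0513
near [ 4.248e+02 -4.000e-01] 110.9 72.5 13.3 e,p -103.4 0.2
far [624.8  46.8] 113.9 72.3 13.1 e,p 102.1 -0.1
discs e,p [[-26.1, -163.5], [-21.9, -132.8], [-18.6, -103.1], [6.7, -166.7], [10.6, -136.2], [13.6, -106.7]]
tcp e,p -78.7 -136.3
[ 1.61018248e-01  3.34530332e-01  2.10006841e+00 -1.66373473e-04
  7.06975747e-01 -1.64091812e+00]
```

View pics/c4.png

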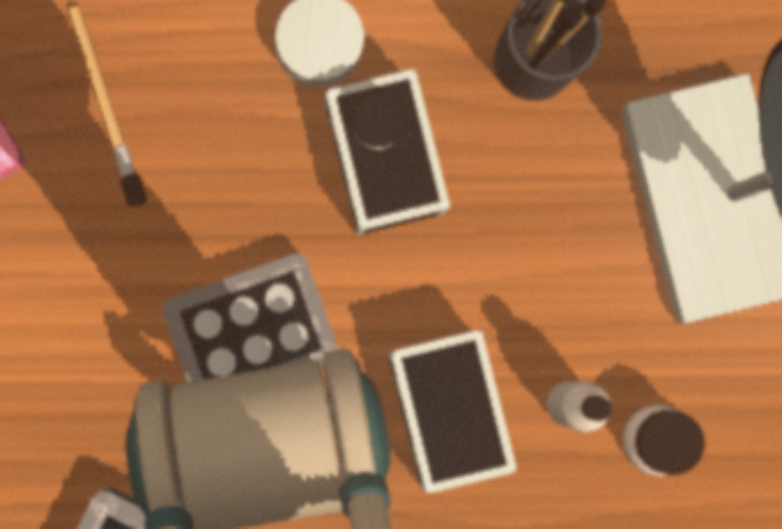

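```bash
python3 -m crank '{"grip":[0.6,0.6,0.6,0.6,0.6,0.6,0.6,0.6,0.6,0.6],"slide":[[0.5,0.12,0],[0.9,0.21,0],[1.2,0.28,0],[1.5,0.35,0],[1.75,0.41,0],[2.0,0.46,0],[2.2,0.51,0],[2.36,0.55,0],[2.36,0.55,0],[2.36,0.55,0]],"roll":[0,0,0,0,0,0,0,0,0,0]}' 30
python3 m.py pics/c5.png
```

```text
clock: 7.55
position: [0.4416, 0.1437, 0.0073]
ee_rot: [0.703, -0.081, 0.702, 0.082]
contact_force: [-2.2, 0.0, -0.3]
width: 0.0512
near [ 4.247e+02 -3.000e-01] 110.8 72.5 13.4 e,p -103.4 0.1
far [624.9  46.9] 113.9 72.3 13.3 e,p 102.3 -0.2
discs e,p [[18.9, -162.2], [18.8, -131.7], [19.9, -101.2]]
tcp e,p -54.1 -136.3
```

```bash
python3 -m crank '{"grip":[0.6,0.6,0.6,0.6,0.45,0.45,0.45,0.45,0.45,0.45,0.45,0.45,0.45,0.45,0.45,0.45,0.45,0.45,0.45,0.45],"slide":[[-2,-0.5,0],[-2,-0.5,4],[-2,-0.5,8],[-1,2,8],[0,4,8],[1,6,8],[2,8,8],[3,9,8],[3.5,10,8],[3.5,10,8],[3.5,10,8],[3.5,10,8],[3.5,10,8],[3.5,10,8],[3.5,10,8],[3.5,10,5],[3.5,10,2],[3.5,10,0.1],[3.5,10,0.1],[3.5,10,0.1]],"roll":[0,0,0,-8,-16,-24,-32,-40,-48,-56,-64,-72,-80,-88,-90,-90,-90,-90,-90,-90]}' 30
python3 m.py pics/c6.png
```

```text
clock: 9.6
position: [0.4768, 0.2438, 0.0086]
ee_rot: [0.555, 0.439, 0.554, -0.439]
contact_force: [1.1, 0.0, 0.8]
width: 0.0385
near [ 4.248e+02 -3.000e-01] 110.7 72.4 13.4 e,p -103.4 0.1
far [659.4  62.4] 196.6 89.3 23.6 e,p 139.4 -7.4
discs e,p [[-13.1, -161.5], [-12.3, -131.3], [-11.9, -101.4], [19.1, -161.8], [19.6, -132.1], [20.3, -101.9]]
tcp e,p 3.6 -225.8
```

View pics/c6.png

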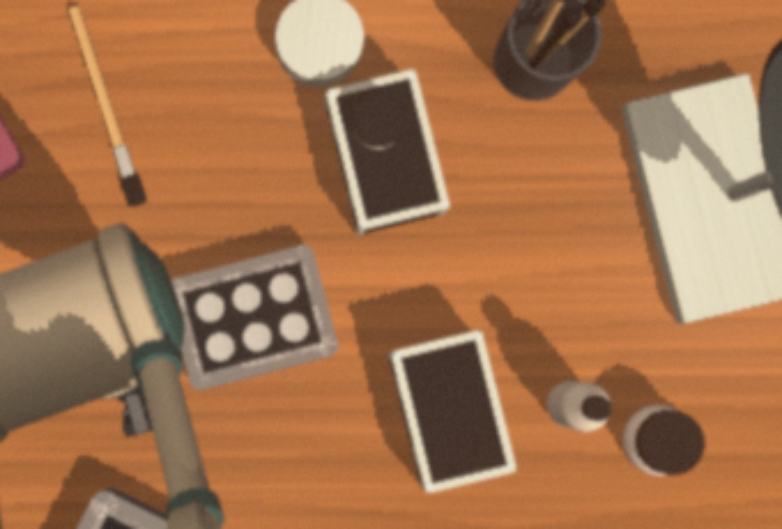

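```bash
python3 -m crank '{"grip":[0.45,0.45,0.45,0.45,0.45,0.45,0.45,0.45,0.45,0.45,0.45,0.45,0.45,0.45],"slide":[[0.2,-1,0],[0.4,-1.7,0],[0.5,-2.1,0],[0.54,-2.5,0],[0.58,-2.9,0],[0.61,-3.2,0],[0.65,-3.5,0],[0.68,-3.8,0],[0.72,-4.1,0],[0.76,-4.4,0],[0.8,-4.7,0],[0.84,-5.1,0],[0.84,-5.1,0],[0.84,-5.1,0]],"roll":[0,0,0,0,0,0,0,0,0,0,0,0,0,0]}' 30
python3 m.py pics/c7.png
```

```text
clock: 11.05
position: [0.484, 0.1918, 0.008]
ee_rot: [0.554, 0.438, 0.554, -0.44]
contact_force: [-0.1, -0.4, 0.4]
width: 0.0385
near [ 4.247e+02 -3.000e-01] 110.9 72.3 13.3 e,p -103.4 0.0
far [659.4  62.4] 196.6 89.3 23.6 e,p 139.4 -7.4
discs e,p [[-17.2, -102.7], [-17.2, -72.8], [14.3, -101.7], [14.5, -73.3]]
tcp e,p -1.9 -173.5
```

```bash
python3 -m crank '{"grip":[0.45,0.45,0.45,0.45,0.45,0.45,0.45,0.45,0.45,0.45,0.45,0.45,0.45],"slide":[[0.18,-0.47,0],[0.34,-0.96,0],[0.47,-1.45,0],[0.58,-1.93,0],[0.7,-2.42,0],[0.81,-2.91,0],[0.92,-3.4,0],[1.04,-3.88,0],[1.15,-4.37,0],[1.27,-4.86,0],[1.38,-5.34,0],[1.5,-5.82,0],[1.5,-5.82,0]],"roll":[0,0,0,0,0,0,0,0,0,0,0,0,0]}' 30
python3 m.py pics/c8.png
```

```text
clock: 12.4
position: [0.4998, 0.1337, 0.0084]
ee_rot: [0.554, 0.439, 0.554, -0.439]
contact_force: [-0.3, 0.1, 0.5]
width: 0.0387
near [551.7  75.2] 393.9 161.0 13.3 e,p 37.4 -44.4
far [551.7  75.2] 393.9 161.0 13.3 e,p 37.4 -44.4
discs e,p [[-15.8, -12.1]]
tcp e,p 0.3 -113.5
```

View pics/c8.png

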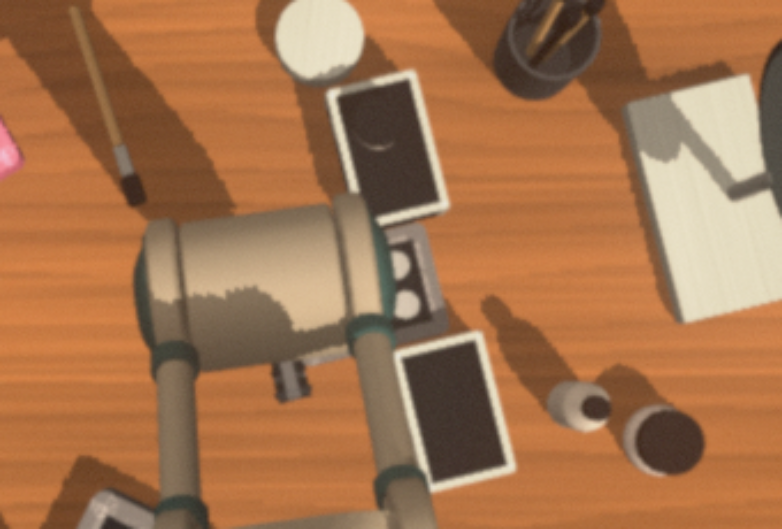

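The palette is cleanly inside the gap, with no side load. I'll push on.

```bash
python3 -m crank '{"grip":[0.45,0.45,0.45,0.45,0.45,0.45,0.45,0.45,0.45,0.45,0.45,0.45,0.45,0.45,0.45,0.45,0.45,0.45,0.45,0.45],"slide":[[0.14,-0.58,0],[0.28,-1.17,0],[0.41,-1.76,0],[0.55,-2.34,0],[0.69,-2.92,0],[0.82,-3.5,0],[0.96,-4.09,0],[1.1,-4.67,0],[1.23,-5.26,0],[1.37,-5.84,0],[1.5,-6.42,0],[1.64,-7.0,0],[1.78,-7.59,0],[1.92,-8.18,0],[2.06,-8.76,0],[2.19,-9.34,0],[2.33,-9.93,0],[2.47,-10.5,0],[2.6,-11.1,0],[2.74,-11.68,0]],"roll":[0,0,0,0,0,0,0,0,0,0,0,0,0,0,0,0,0,0,0,0]}' 30
python3 m.py pics/c9.png
```

```text
clock: 14.45
position: [0.5269, 0.0172, 0.0083]
ee_rot: [0.554, 0.439, 0.554, -0.439]
contact_force: [-1.5, 3.2, 2.5]
width: 0.0385
near [451.9  -8.9] 110.8 80.6 -5.0 e,p -79.0 14.7
discs e,p []
tcp e,p 0.2 7.4
```

View pics/c9.png

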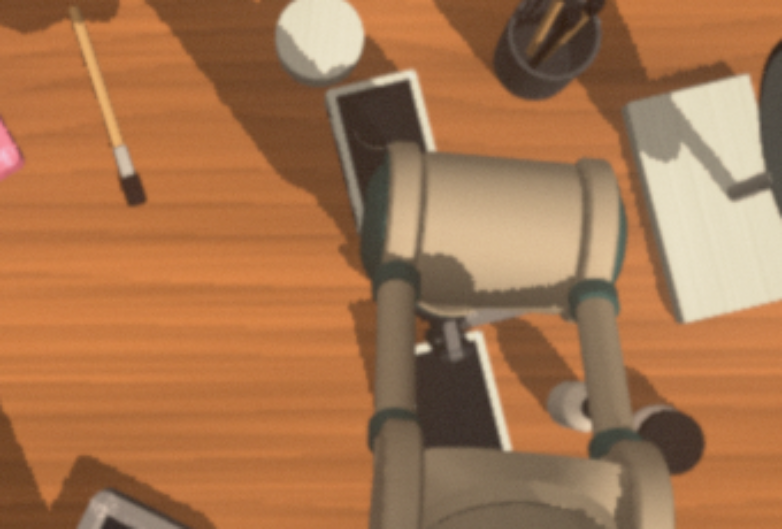

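```bash
python3 -m crank '{"grip":[0.45,0.45,0.45,0.45,0.45,0.45,0.45,0.45,0.45,0.45],"slide":[[0.14,-0.58,0],[0.28,-1.17,0],[0.41,-1.76,0],[0.55,-2.34,0],[0.69,-2.92,0],[0.82,-3.5,0],[0.96,-4.09,0],[1.05,-4.4,0],[1.1,-4.67,0],[1.1,-4.67,0]],"roll":[0,0,0,0,0,0,0,0,0,0]}' 30
python3 - <<'E'
from h import *
d=manip.get_image("scene"); cv2.imwrite("pics/s10.png",cv2.resize(d["frame"][230:480,130:440],None,fx=2.4,fy=2.4)[:,:,::-1])
E
```

```text
clock: 15.5
position: [0.5381, -0.0297, 0.0083]
ee_rot: [0.555, 0.439, 0.554, -0.439]
contact_force: [0.2, 0.1, -0.1]
width: 0.0386
```

View pics/s10.png

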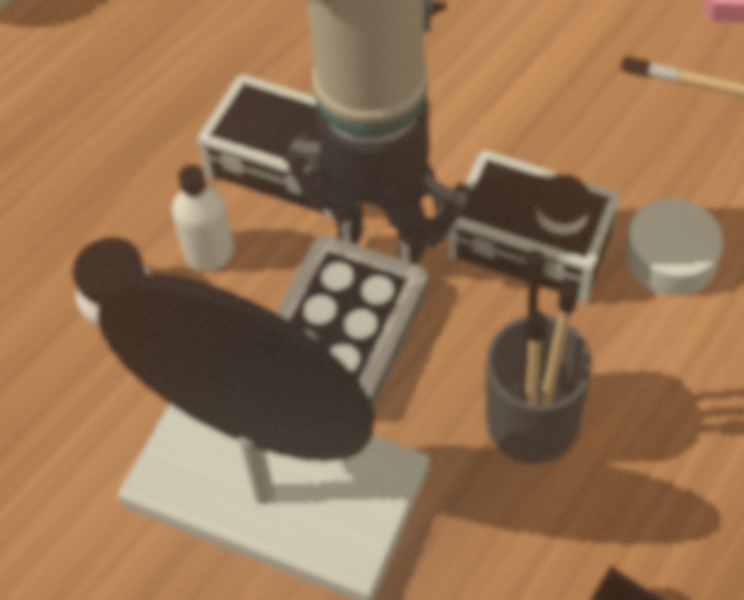

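The palette is out past the cases with both fingers flush on its rear. The pot and bystanders are in place. Leading end should be about 6–12 mm from the mirror base, so I'll creep in and watch the force.

```bash
python3 -m crank '{"grip":[0.45,0.45,0.45,0.45,0.45],"slide":[[0.03,-0.12,0],[0.06,-0.25,0],[0.09,-0.37,0],[0.11,-0.49,0],[0.11,-0.49,0]],"roll":[0,0,0,0,0]}' 30
python3 -m crank '{"grip":[0.45,0.45,0.45,0.45],"slide":[[0.02,-0.1,0],[0.05,-0.2,0],[0.05,-0.2,0],[0.05,-0.2,0]],"roll":[0,0,0,0]}' 30
```

```text
clock: 16.05
position: [0.539, -0.034, 0.0084]
ee_rot: [0.554, 0.439, 0.554, -0.439]
contact_force: [0.2, 2.6, 1.0]
width: 0.0385
clock: 16.45
position: [0.5394, -0.036, 0.0084]
ee_rot: [0.554, 0.439, 0.554, -0.439]
contact_force: [-1.5, 2.8, 2.3]
width: 0.0385
```

```bash
python3 -m crank '{"grip":[0.45,0.45,0.45,0.45],"slide":[[0.02,-0.1,0],[0.05,-0.2,0],[0.05,-0.2,0],[0.05,-0.2,0]],"roll":[0,0,0,0]}' 30
```

```text
clock: 16.85
position: [0.5399, -0.038, 0.0083]
ee_rot: [0.554, 0.439, 0.554, -0.439]
contact_force: [-0.4, 2.9, 2.4]
width: 0.0384
```

```bash
python3 -m crank '{"grip":[0.45,0.45,0.45,0.45],"slide":[[0.02,-0.1,0],[0.05,-0.2,0],[0.05,-0.2,0],[0.05,-0.2,0]],"roll":[0,0,0,0]}' 30;  python3 -m crank '{"grip":[0.45,0.45,0.45,0.45],"slide":[[0.02,-0.08,0],[0.03,-0.15,0],[0.03,-0.15,0],[0.03,-0.15,0]],"roll":[0,0,0,0]}' 30
```

```text
clock: 17.25
position: [0.5405, -0.0401, 0.0083]
ee_rot: [0.554, 0.439, 0.554, -0.439]
contact_force: [-1.0, 1.0, 2.2]
width: 0.0383
clock: 17.65
position: [0.5405, -0.0406, 0.0083]
ee_rot: [0.554, 0.439, 0.555, -0.439]
contact_force: [0.0, 5.9, 2.0]
width: 0.0381
```

```bash
python3 -m crank '{"grip":[0.45,0.45,0.45,0.45,0.45],"slide":[[0.01,-0.05,0],[0.03,-0.1,0],[0.03,-0.15,0],[0.03,-0.15,0],[0.03,-0.15,0]],"roll":[0,0,0,0,0]}' 30
```

```text
clock: 18.15
position: [0.5405, -0.0406, 0.0083]
ee_rot: [0.553, 0.44, 0.555, -0.438]
contact_force: [-0.3, 10.5, 3.9]
width: 0.0385
```

Position has stalled while the force rises from 6 to 10 N, so the palette is seated. Retreating straight back, then up and away.

```bash
python3 -m crank '{"grip":[0.45,0.45,0.45,0.45,0.45,0.45,0.45,0.45,0.45,0.45,0.45,0.45,0.45,0.45,0.45,0.45,0.45],"slide":[[-0.12,0.5,0],[-0.25,1,0],[-0.46,1.95,0],[-0.46,1.95,3],[-0.46,1.95,7],[-0.46,1.95,11],[-0.46,1.95,15],[-0.46,1.95,19],[-0.46,1.95,22],[-3,6,22],[-6,10,22],[-9,14,22],[-12,18,22],[-14,22,22],[-16,26,22],[-16,26,22],[-16,26,22]],"roll":[0,0,0,0,0,0,0,0,0,0,0,0,0,0,0,0,0]}' 30
python3 m.py pics/c11.png
python3 - <<'E'
from h import *
d=manip.get_image("top"); f=d["frame"][120:280,380:580]
cv2.imwrite("pics/c12.png",cv2.resize(f,None,fx=3.7,fy=3.7,interpolation=cv2.INTER_CUBIC)[:,:,::-1])
E
```

```text
clock: 19.85
position: [0.3805, 0.2177, 0.2283]
ee_rot: [0.555, 0.438, 0.555, -0.438]
contact_force: [0.1, 0.7, -0.5]
width: 0.0383
near [ 4.248e+02 -3.000e-01] 110.8 72.3 13.3 e,p -103.3 0.1
far [659.4  62.4] 196.6 89.3 23.6 e,p 139.4 -7.4
discs e,p [[-15.8, 106.5], [-15.7, 136.4], [-15.6, 166.1], [16.0, 106.3], [16.2, 136.2], [16.3, 166.3]]
tcp e,p -96.4 -221.3
```

View pics/c12.png

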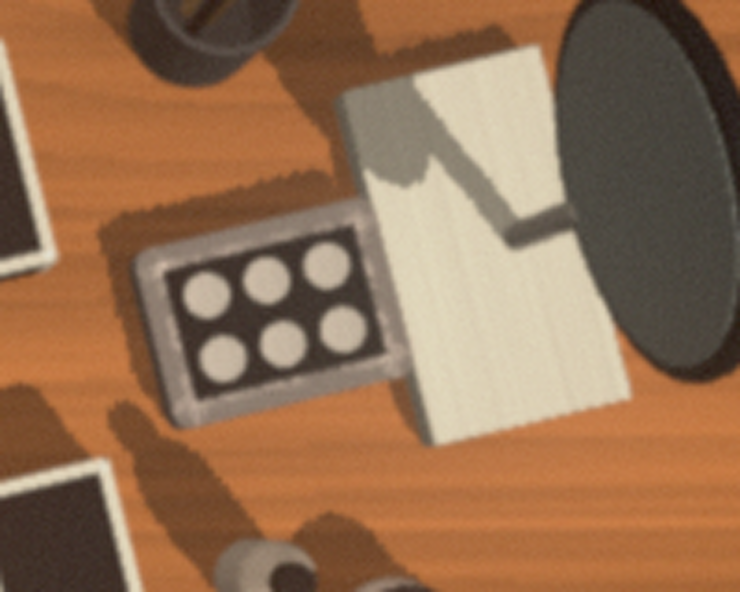

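The leading end is flush against the mirror base with no gap visible, and the palette is square to within about 0.5°. The bystanders have not moved.

```bash
python3 -c "
from rig import manip;print(manip.sign_off())"
```

```text
the job is handed in; nothing more can be done
None
```

I pushed the smaller grey palette through the gap and up against the mirror base, then handed the job in at about 20 s on the clock. It was moved only by pushing with the fingers, and nothing else was touched.

- **How:** The first push from behind left it about 6 mm off-centre and still 7° turned. I squared it with a flat two-finger push on its long side, then pushed it straight through from behind without touching the cases hard enough to show on the force reading.
- **Seating:** At the mirror the fingers stopped advancing while the force rose from about 6 to 10 N, so the palette was in contact. I then backed off and lifted clear.
- **Last checks:** In the final top picture the palette is square to the base within about 0.5°, with no visible gap. Its leading end measured 196 mm past the middle of the gap. My camera estimate for the base face was 192 to 198 mm, depending on which edge of the face the image picked up.
- **Other items:** The near case measured the same at the end as at the start. The other bystanders I judged by eye only, and none looked moved. The final far-case reading was meaningless because its outline merged with the tin in the image.

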